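# Pack a tile in its bonding jig and hold it down flush

## Task

Stand each of the two wooden spacers down in the gap it fits, one on either side of the white tile in the metal jig: the thick spacer in the wide gap and the thin one in the narrow gap, each right down on the jig's base, upright, released and about centred along the tile. Then press the sprung tile down with the fingers until its top is level with the metal cheeks beside it, and finish while still holding it pressed there, with both spacers still in place. Leave the loupe, the flat round tin and the tape roll where they are.

Things in the scene. Friction and masses are not known exactly. Their poses are not given: they have to be found in the camera images.
- jig: bonding jig, fixed to the desk: dark steel base plate 120 (x) x 190 (y) x 8 mm; origin at the centre of its underside, z up. The tile sits over its centre; the cheeks stand on it 69 mm to the +y and -y side of the centre (which cheek is on which side varies). The two gaps between tile and cheeks run along the jig's x, are open above and at both ends, and their floor is the top of the base plate, 8 mm above the jig's origin.
- bed (a joint): sprung brass bed under the tile: 0 m when up (as it starts), 0.006 m when pressed right down on its stop, where the tile's top is level with the cheeks' tops. Straight down; it takes about 2 N to start and 8 N to reach the stop, and it springs back up when let go.
- tile: white square tile 66 x 66 x 14 mm, recessed underneath and lying loosely over the bed's raised centre, which locates it within 1 mm; origin at the centre of its underside, sides parallel to the jig's x and y. With the bed up its top is 34 mm above the jig's origin (6 mm above the cheeks), pressed down 28 mm.
- slim_cheek: narrower of the two fixed steel cheeks, 66 (x) x 24 (y) x 20 mm, parallel to the jig; origin at the centre of its underside, on top of the base plate; its top is 28 mm above the jig's origin. The gap between it and the tile is the wide one, 24 mm.
- stout_cheek: broader of the two fixed steel cheeks, 66 (x) x 40 (y) x 20 mm, otherwise like the other. The gap between it and the tile is the narrow one, 16 mm.
- thick_spacer: thick wooden spacer, a plain loose slab standing upright on the desk: 50 (x, length) x 20 (y, thickness) x 60 mm (z, height), about 60 g; origin at the centre of its underside. It goes into the gap with its length along the jig's x (either way round).
- thin_spacer: thin wooden spacer, a plain loose slab standing upright on the desk: 50 (x, length) x 12 (y, thickness) x 60 mm (z, height), about 40 g; origin at the centre of its underside. Goes in like the other.
- loupe: black eye loupe, 33 mm across, 30 mm high, standing loose; bystander; origin at the centre of its underside
- watch_tin: flat round tin, 66 mm across, 24 mm high, loose; bystander; origin at the centre of its underside
- tape_roll: roll of white tape, 56 mm across, 32 mm high, lying loose; bystander; origin at the centre of its underside
There are look-alikes about, which are no part of the job. Leave any black or purple look-alike of the thick_spacer alone.

How it is judged:
By the outcome, as a careful person would: the job done as asked, in the order asked, and still so for the second after the job is handed in, while the arm keeps its last pose, push and grip.
It also fails if it takes over 64 s, if anything falls off the work surface, if the arm or the gripper's body presses on something with over 40 N, if the wrist force passes 120 N, or if a joint passes its speed limit or range.

## Robot

A 6-joint arm with a two-finger parallel gripper is mounted at the origin on a cart in front of the work surface, level with it; the furniture and walls round the work are solid. World frame = base frame: x ahead of the robot, y to its left, z up, the work surface at z = 0. Lengths are in m, angles in degrees, forces in N, time in s.
With the tool pointing down it reaches from about 0.35 to 0.875 m from the base axis. Payload 4.2 kg.
Tool frame: the origin (TCP) lies on the centre line of the jaws, within the pads' length; the fingertips stand 19 mm ahead of it and the grasp point (between the pads) is the TCP; x points along the fingers, y is the direction in which the jaws open and shut, and the axes are right-handed (so a half turn about x gives the same grasp; the last joint's range is limited). The gripper opens to 87 mm and grips with 3 to 60 N. Pads are 19 mm wide; open, the fingers measure 117 mm over their backs; the gripper's body (75 mm by 190 mm) begins 51 mm behind the grasp point.
Start: joints at [-58.35, 22.042, 0.453, 0, -68.411, -14.817], TCP at [0.181, -0.598, 0.242] pointing down, gripper open.
Joint ranges: [-179.83, 179.83], [-69.29, 118.12], [-61.27, 80.66], [-181.25, 117.63], [-171.15, -9.14], [-177.46, 177.46]. Speed limits (degrees/s): [159.86, 159.86, 180, 180, 180, 180].

## Interface

Orientations are given as a 3x3 rotation matrix whose columns are the frame's x, y, z axes.
In Python, from station import r, viewer, job, spotter gives the robot as it stands.
- The arm moves only by the tool play_rows, never from a script. Its argument "commands" is a list of rows, each an object of numbers: "fingers": the gripper command: -1 is fully open, 1 is shut, values between are in proportion; "tx", "ty", "tz": the shift along the tool's x, y, z normalised to -1 to 1, where 1 is 750 mm; "ax", "ay", "az": the turn, a rotation vector about the tool's x, y, z normalised to -1 to 1, where 1 is pi rad. In form: [{"fingers": .., "tx": .., "ty": .., "tz": .., "ax": .., "ay": .., "az": ..}, ...]. A call has 1 to 5 rows; each row is the pose to reach, as a shift and turn from the pose commanded when the call began, along the tool's axes at that moment, turning the shorter way round; what a row does not reach only later rows make up. A row lasts 1/12 s, in which the tool goes at most 41.7 mm and 7.16 degrees, less where a joint would pass 70% of its speed; a pose out of reach is approached as far as the arm can. A call with a number of a shift or a turn outside -1 to 1 is refused whole. A call with a gripper value outside its range is refused whole. The fingers move at their own pace and stop on an object; the grip force is fixed at half the most. Time passes only in rows, so rows that repeat a pose let the fingers close. It gives the time, the measured TCP pose, the force and the opening at its end, in the units of the state.
- r.sense(): the state, without advancing time (a new reading comes with each control period).
- viewer.capture(name): name is "scene" or "top" or "wrist"; returns a dict with "image" (384x512x3 uint8, red, green, blue), "fx", "fy", "cx", "cy" (pixels), "R" (3x3) and "t" (3): a world point X has camera coordinates R X + t; the wrist camera has in their place "mount" (4x4, takes a point from camera to tool coordinates, whose origin is the TCP and whose axes are the tool frame's). Camera axes: x right, y down, z forward; pixel columns grow to the right and rows downward; lengths in m; the calibration is good to about 2 mm. The wrist camera is an equidistant fisheye: a pixel r from the principal point sees the ray r / f radians off the axis. A picture is of the moment at which its call begins: read the wrist's pose just before it. There is no depth.
- job.finish_job(): hands the job in, once; it reports no verdict.
Trained networks look in a picture, given as the dict that the camera call returned (one of the last four; its "shot" number tells which), for a name from the list of things; names that differ only in an ending like _2 or _b are one class to them, and where a whole thing is asked for, a point or a joint stands for the part that bears it (a point fixed in the world has none). Each returns a list of dicts, best first, with "score" (0 to 1); they miss things now and then, are a little off and sometimes report something else, mostly with a low value. They report only what shows in the picture. A call takes as long as a camera call. They do not tell look-alikes from the thing itself.
- spotter.find_in(name, picture): "uv" ([column, row] in pixels, amid what is visible of it).
- spotter.silhouettes(name, picture): "region" (384x512 bool, what is visible of it) and "uv" ([column, row] in pixels, amid what is visible of it).
The state is a dict: "time_s": time; "joints": joint angles; "joint_velocities": joint speeds; "effort": joint torques, N m; "tcp_pos": TCP position; "ee_rot": TCP orientation; "wrist_force": force on the tool from outside, world axes, zero at the start; "moment": the same for the moment, N m; "gripper_width": opening from 0.0 (shut) to 1.0 (fully open).
Only numpy, scipy, OpenCV 4.12 (cv2) and the standard library are available. Lean on these libraries where they do the work, as an engineer would, in place of code of your own. Each camera call takes 0.05 s, during which the arm holds its last target. There are 200 camera calls.

## Working session

There is one attempt and no reset: what is moved stays moved. The work goes in short steps, Python scripts to look and compute and a tool call to move; the robot and the scene stay as the last step left them, time stands still between calls to the robot, and variables do not carry over. Pictures are saved under pics/ and viewed, about 8 in all and at most 12, crops included, and the job is handed in when it is done.

Besides the shell and the picture viewer there is one more tool, called after "Emit:" as name(argument=value, ...), one argument or row to a line, values as JSON. play_rows: Moves the arm, as the interface text tells. Its arguments: {"type":"object","properties":{"commands":{"type":"array"}},"required":["commands"]}

```bash
ls; mkdir -p pics; python3 - <<'E'
from station import r, viewer, job, spotter
import cv2,numpy as np,pickle
s=r.sense();print({k:np.round(v,3).tolist() for k,v in s.items()})
out={}
for n in ("scene","top"):
    p=viewer.capture(n);cv2.imwrite(f"pics/{n}1.png",p["image"][:,:,::-1]);print(n,p["fx"],p["cx"],p["cy"],np.round(p["R"],3).tolist(),np.round(p["t"],3).tolist())
    for k in ("jig","tile","slim_cheek","stout_cheek","thick_spacer","thin_spacer","loupe","watch_tin","tape_roll"):
        print(k,[(np.round(d["uv"]).tolist(),round(d["score"],2)) for d in spotter.find_in(k,p)][:4])
    out[n]=p
pickle.dump(out,open("p1.pkl","wb"))
E
```

```text
pics
{'time_s': 0.0, 'joints': [-58.349, 22.091, 0.381, -0.03, -68.412, -14.818], 'joint_velocities': [0.044, -0.073, 0.025, 0.023, 0.042, -0.031], 'effort': [0.0, -39.066, 18.741, 4.22, 0.011, -0.0], 'tcp_pos': [0.181, -0.598, 0.24], 'ee_rot': [[-0.001, -0.289, 0.957], [0.002, 0.957, 0.289], [-1.0, 0.002, -0.0]], 'wrist_force': [-0.298, 0.117, -0.795], 'moment': [-0.007, 0.029, -0.034], 'gripper_width': 1.0}
scene 416.18126250887684 253.32400748102427 187.78526192794448 [[-0.515, -0.857, 0.002], [-0.339, 0.201, -0.919], [0.788, -0.473, -0.394]] [0.464, 0.201, 0.933]
jig [([297.0, 208.0], 0.86)]
tile [([298.0, 195.0], 0.81)]
slim_cheek [([281.0, 205.0], 0.58)]
stout_cheek [([315.0, 188.0], 0.65), ([353.0, 182.0], 0.49)]
thick_spacer [([327.0, 175.0], 0.84), ([287.0, 177.0], 0.71), ([296.0, 165.0], 0.57), ([353.0, 181.0], 0.54)]
thin_spacer []
loupe [([318.0, 170.0], 0.41)]
watch_tin [([199.0, 201.0], 0.54)]
tape_roll [([155.0, 213.0], 0.78)]
top 482.8693160374317 257.89017513169574 191.70917915956525 [[0.271, -0.963, 0.008], [-0.915, -0.26, -0.309], [0.299, 0.077, -0.951]] [0.021, 0.607, 1.046]
jig [([269.0, 242.0], 0.57)]
tile [([287.0, 240.0], 0.91)]
slim_cheek [([259.0, 237.0], 0.79)]
stout_cheek [([314.0, 244.0], 0.83)]
thick_spacer [([359.0, 230.0], 0.88), ([282.0, 180.0], 0.81), ([324.0, 192.0], 0.67), ([368.0, 269.0], 0.55)]
thin_spacer [([185.0, 204.0], 0.5)]
loupe [([376.0, 209.0], 0.48)]
watch_tin [([208.0, 154.0], 0.86), ([315.0, 243.0], 0.71)]
tape_roll [([146.0, 162.0], 0.93), ([378.0, 208.0], 0.3)]
```

```bash
python3 - <<'E'
import cv2,pickle
p=pickle.load(open("p1.pkl","rb"))
a=p["top"]["image"][110:310,110:430,::-1]
cv2.imwrite("pics/c1.png",cv2.resize(a,None,fx=2.5,fy=2.5,interpolation=cv2.INTER_CUBIC))
E
```

```text
(no output)
```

View pics/c1.png

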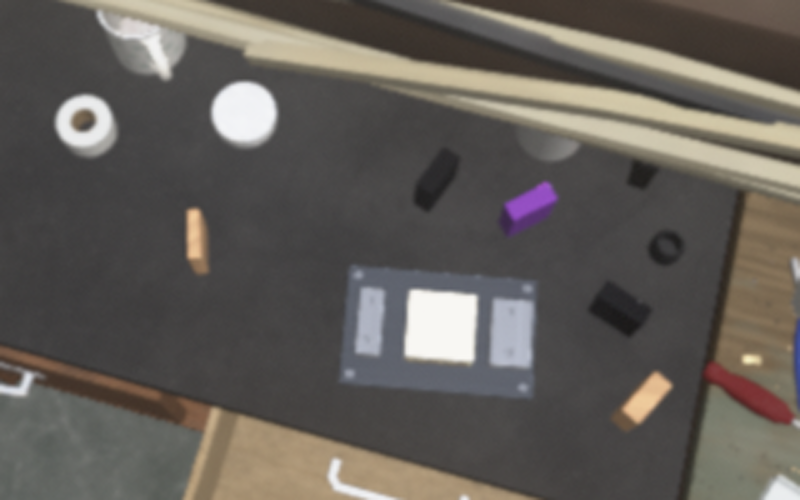

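View pics/scene1.png

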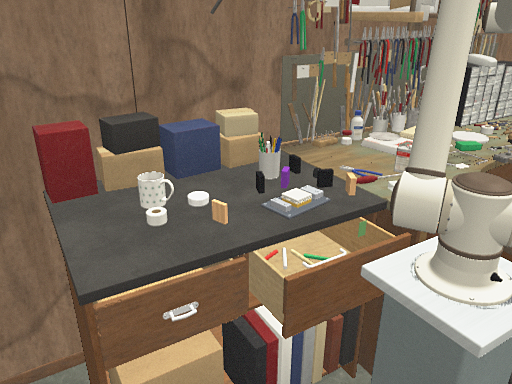

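The top view shows the jig at crop (440,330) with the slim cheek on the left (+y) and the stout on the right. The wooden thin spacer is at crop (197,241), i.e. px (189,206), and the wooden thick one at crop (643,400), i.e. px (367,270). The black and purple slabs are the look-alikes.

```bash
cat > h.py <<'E'
import numpy as np,cv2,pickle
from station import r,viewer,spotter
def ray(p,uv):
    if "mount" in p:
        d=np.array(uv,float)-[p["cx"],p["cy"]];d/= [p["fx"],p["fy"]];th=np.hypot(*d)
        c=np.array([*(d/th*np.sin(th)),np.cos(th)]) if th>1e-9 else np.array([0,0,1.])
        M=p["T"]@np.array(p["mount"]);return M[:3,3],M[:3,:3]@c
    R=np.array(p["R"]);t=np.array(p["t"])
    return -R.T@t,R.T@np.array([(uv[0]-p["cx"])/p["fx"],(uv[1]-p["cy"])/p["fy"],1])
def at(p,uv,z):
    o,d=ray(p,uv);return o+d*(z-o[2])/d[2]
def proj(p,X):
    X=np.asarray(X,float).reshape(-1,3)
    if "mount" in p:
        M=np.linalg.inv(p["T"]@np.array(p["mount"]));c=X@M[:3,:3].T+M[:3,3]
        rr=np.hypot(c[:,0],c[:,1]);th=np.arctan2(rr,c[:,2]);k=th/rr
        return np.c_[p["cx"]+p["fx"]*k*c[:,0],p["cy"]+p["fy"]*k*c[:,1]]
    c=X@np.array(p["R"]).T+p["t"]
    return np.c_[p["cx"]+p["fx"]*c[:,0]/c[:,2],p["cy"]+p["fy"]*c[:,1]/c[:,2]]
def wrist():
    s=r.sense();T=np.eye(4);T[:3,:3]=s["ee_rot"];T[:3,3]=s["tcp_pos"]
    p=viewer.capture("wrist");p["T"]=T;return p
def box(x,y,a,L,W,z0,z1):
    c,s=np.cos(a),np.sin(a)
    return np.array([[x+c*u-s*v,y+s*u+c*v,z] for z in (z0,z1) for u,v in ((-L/2,-W/2),(L/2,-W/2),(L/2,W/2),(-L/2,W/2))])
def goto(pos,yaw,gr=0):
    """row numbers from present commanded(~measured) pose to TCP pos, tool down, jaw axis y at yaw deg"""
    s=r.sense();R=np.array(s["ee_rot"]);d=R.T@(np.array(pos)-s["tcp_pos"])
    from scipy.spatial.transform import Rotation as Ro
    y=np.radians(yaw);Y=np.array([np.cos(y),np.sin(y),0])
    best=None
    for q in (Y,-Y):
        X=np.array([0,0,-1.]);G=np.c_[X,q,np.cross(X,q)]
        v=Ro.from_matrix(R.T@G).as_rotvec()
        if best is None or np.linalg.norm(v)<np.linalg.norm(best):best=v
    print("t",np.round(d/0.75,4),"a",np.round(best/np.pi,4),"deg",np.round(np.degrees(best),1))
E
python3 - <<'E'
from h import *
p=pickle.load(open("p1.pkl","rb"))["top"]
f=lambda u,v:(110+(u+.5)/2.5-.5,110+(v+.5)/2.5-.5)
c=np.array([at(p,f(*q),.008) for q in ((350,267),(536,280),(532,397),(341,381))])
print(c.round(3),c.mean(0)); d=(c[0]+c[3]-c[1]-c[2]);print("y axis yaw",np.degrees(np.arctan2(d[1],d[0])),np.linalg.norm(d)/2)
d=(c[0]+c[1]-c[2]-c[3]);print("x yaw",np.degrees(np.arctan2(d[1],d[0])),np.linalg.norm(d)/2)
# spacers by silhouette fit of wood colour
from scipy.optimize import minimize
im=p["image"];hsv=cv2.cvtColor(im,cv2.COLOR_RGB2HSV)
m=((hsv[...,0]<20)&(hsv[...,1]>80)&(hsv[...,2]>110)).astype(np.uint8)
from itertools import product
for n,(u,v),W in (("thin",(189,206),.012),("thick",(367,270),.02)):
    M=np.zeros_like(m);M[v-24:v+24,u-24:u+24]=m[v-24:v+24,u-24:u+24]
    x0=at(p,(u,v),.03)[:2];S=4
    Mb=cv2.resize(M*1.0,None,fx=S,fy=S,interpolation=cv2.INTER_LINEAR)>.5
    def cost(q):
        P=proj(p,box(q[0],q[1],q[2],.05,W,0,.06));h=cv2.convexHull((((P+.5)*S-.5)*16).astype(np.int32))
        I=np.zeros(Mb.shape,np.uint8);cv2.fillConvexPoly(I,h,1,shift=4);return (I.astype(bool)^Mb).sum()/max(Mb.sum(),1)
    best=min((minimize(cost,[*x0,a],method="Nelder-Mead",options=dict(initial_simplex=[[*x0,a],[x0[0]+.01,x0[1],a],[x0[0],x0[1]+.01,a],[*x0,a+.3]])) for a in np.arange(0,3.14,.4)),key=lambda o:o.fun)
    print(n,M.sum(),best.x.round(4),np.degrees(best.x[2]),best.fun)
E
```

```text
[[ 0.537  0.195  0.008]
 [ 0.575  0.012  0.008]
 [ 0.46  -0.012  0.008]
 [ 0.424  0.172  0.008]] [0.49906297 0.0916954  0.008     ]
y axis yaw 101.36250240149167 0.18682367729714905
x yaw 11.539081073783954 0.11651079685369974
thin 178 [0.5156 0.3463 0.3216] 18.428236999611688 0.07770745428973277
thick 216 [ 0.4845 -0.1135  2.6479] 151.71559642138644 0.2711471610660487
```

```bash
python3 - <<'E'
from h import *
p=wrist();print(np.round(p["mount"],3),p["fx"],p["cx"],p["cy"])
goto((.47,-.11,.24),62)
E
```

```text
[[-0.    -0.286  0.958 -0.144]
 [ 1.     0.     0.     0.001]
 [-0.     0.958  0.286 -0.077]
 [ 0.     0.     0.     1.   ]] 297.3186396354542 252.19162731716062 193.8941098763677
t [0.0021 0.5114 0.5573] a [ 0.2491 -0.      0.    ] deg [44.8 -0.   0. ]
```

Emit:
play_rows(
  commands=[
    {"fingers":-1,"tx":0,"ty":0.1705,"tz":0.1858,"ax":0,"ay":0,"az":0},
    {"fingers":-1,"tx":0,"ty":0.1705,"tz":0.1858,"ax":0,"ay":0,"az":0},
    {"fingers":-1,"tx":0,"ty":0.1705,"tz":0.1858,"ax":0,"ay":0,"az":0},
    {"fingers":-1,"tx":0,"ty":0.1705,"tz":0.1858,"ax":0,"ay":0,"az":0},
    {"fingers":-1,"tx":0,"ty":0.1705,"tz":0.1858,"ax":0,"ay":0,"az":0},
  ],
)

```text
time_s: 1.47
tcp_pos: [0.2783, -0.4325, 0.2418]
ee_rot: [[0.001, -0.291, 0.957], [0.0, 0.957, 0.291], [-1.0, 0.0, 0.001]]
wrist_force: [1.0, 0.1, -0.1]
gripper_width: 1.001
```

Emit:
play_rows(
  commands=[
    {"fingers":-1,"tx":0,"ty":0.1705,"tz":0.1858,"ax":0,"ay":0,"az":0},
    {"fingers":-1,"tx":0,"ty":0.1705,"tz":0.1858,"ax":0,"ay":0,"az":0},
    {"fingers":-1,"tx":0,"ty":0.1705,"tz":0.1858,"ax":0,"ay":0,"az":0},
    {"fingers":-1,"tx":0,"ty":0.1705,"tz":0.1858,"ax":0,"ay":0,"az":0},
    {"fingers":-1,"tx":0,"ty":0.1705,"tz":0.1858,"ax":0,"ay":0,"az":0},
  ],
)

```text
time_s: 1.88
tcp_pos: [0.375, -0.2699, 0.242]
ee_rot: [[0.002, -0.292, 0.956], [-0.0, 0.956, 0.292], [-1.0, -0.001, 0.001]]
wrist_force: [-0.1, -0.9, -0.4]
gripper_width: 1.004
```

Emit:
play_rows(
  commands=[
    {"fingers":-1,"tx":0,"ty":0.1705,"tz":0.1858,"ax":0,"ay":0,"az":0},
    {"fingers":-1,"tx":0,"ty":0.1705,"tz":0.1858,"ax":0,"ay":0,"az":0},
    {"fingers":-1,"tx":0,"ty":0.1705,"tz":0.1858,"ax":0,"ay":0,"az":0},
    {"fingers":-1,"tx":0,"ty":0.1705,"tz":0.1858,"ax":0,"ay":0,"az":0},
    {"fingers":-1,"tx":0,"ty":0.1705,"tz":0.1858,"ax":0,"ay":0,"az":0},
  ],
)

```text
time_s: 2.3
tcp_pos: [0.4719, -0.1068, 0.242]
ee_rot: [[0.002, -0.292, 0.956], [0.0, 0.956, 0.292], [-1.0, -0.0, 0.002]]
wrist_force: [0.2, 0.3, 0.4]
gripper_width: 1.002
```

Emit:
play_rows(
  commands=[
    {"fingers":-1,"tx":0,"ty":0,"tz":0,"ax":0.125,"ay":0,"az":0},
    {"fingers":-1,"tx":0,"ty":0,"tz":0,"ax":0.125,"ay":0,"az":0},
    {"fingers":-1,"tx":0,"ty":0,"tz":0,"ax":0.125,"ay":0,"az":0},
    {"fingers":-1,"tx":0,"ty":0,"tz":0,"ax":0.125,"ay":0,"az":0},
  ],
)

```text
time_s: 2.63
tcp_pos: [0.4702, -0.1096, 0.2416]
ee_rot: [[0.0, 0.101, 0.995], [0.0, 0.995, -0.101], [-1.0, 0.0, 0.0]]
wrist_force: [-0.9, -0.0, -0.4]
gripper_width: 1.002
```

Emit:
play_rows(
  commands=[
    {"fingers":-1,"tx":0,"ty":0,"tz":0,"ax":0.125,"ay":0,"az":0},
    {"fingers":-1,"tx":0,"ty":0,"tz":0,"ax":0.125,"ay":0,"az":0},
    {"fingers":-1,"tx":0,"ty":0,"tz":0,"ax":0.125,"ay":0,"az":0},
    {"fingers":-1,"tx":0,"ty":0,"tz":0,"ax":0.125,"ay":0,"az":0},
    {"fingers":-1,"tx":0,"ty":0,"tz":0,"ax":0.125,"ay":0,"az":0},
  ],
)

```text
time_s: 3.05
tcp_pos: [0.47, -0.1101, 0.2417]
ee_rot: [[0.0, 0.469, 0.883], [-0.0, 0.883, -0.469], [-1.0, 0.0, 0.0]]
wrist_force: [-0.7, 0.4, 0.2]
gripper_width: 1.003
```

```bash
python3 - <<'E'
from h import *
p=wrist();pickle.dump(p,open("w1.pkl","wb"))
cv2.imwrite("pics/w1.png",p["image"][:,:,::-1])
for k in ("thick_spacer","tile","slim_cheek","stout_cheek"):
    print(k,[(np.round(d["uv"]).tolist(),round(d["score"],2),np.round(at(p,d["uv"],.03),3).tolist()) for d in spotter.find_in(k,p)][:3])
E
```

```text
thick_spacer [([253.0, 182.0], 0.92, [0.483, -0.114, 0.03]), ([451.0, 200.0], 0.91, [0.643, 0.134, 0.03]), ([312.0, 220.0], 0.86, [0.563, -0.069, 0.03])]
tile [([399.0, 122.0], 0.74, [0.498, 0.091, 0.03])]
slim_cheek [([433.0, 93.0], 0.97, [0.485, 0.158, 0.03])]
stout_cheek [([356.0, 154.0], 0.63, [0.51, 0.018, 0.03])]
```

View pics/w1.png

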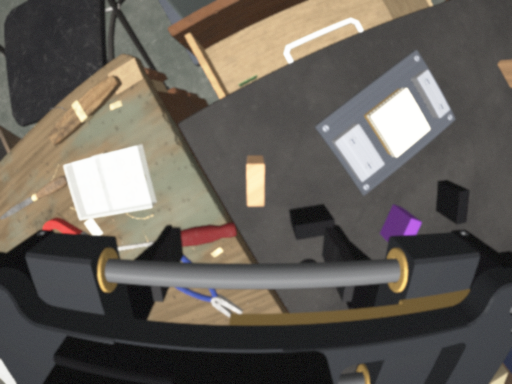

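The wooden thick spacer is at (256,181), and the whole jig is visible with its plate corners at (416,52), (454,119), (365,193) and (317,128). I'll fit both models to the picture.

```bash
cat >> h.py <<'E'
from scipy.optimize import minimize
S=4
def up(M): return cv2.resize(M.astype(np.float32),None,fx=S,fy=S,interpolation=cv2.INTER_LINEAR)>.5
def hull(p,X,I):
    h=cv2.convexHull((((proj(p,X)+.5)*S-.5)*16).round().astype(np.int32));cv2.fillConvexPoly(I,h,1,shift=4)
def fit(p,M,boxes,x0):
    """M mask; boxes(q)-> list of Nx3 pts"""
    Mb=up(M)
    def cost(q):
        I=np.zeros(Mb.shape,np.uint8)
        for b in boxes(q): hull(p,b,I)
        return (I.astype(bool)^Mb).sum()/Mb.sum()
    sx=[x0]+[[x0[0]+.008,x0[1],x0[2]],[x0[0],x0[1]+.008,x0[2]],[x0[0],x0[1],x0[2]+.15]]
    o=minimize(cost,x0,method="Nelder-Mead",options=dict(initial_simplex=sx,xatol=1e-5,fatol=1e-5))
    o=minimize(cost,o.x,method="Nelder-Mead",options=dict(initial_simplex=[o.x]+[o.x+d for d in np.diag([.002,.002,.03])],xatol=1e-5,fatol=1e-5))
    return o.x,o.fun
def wood(p,u,v,w=40,l=110):
    hsv=cv2.cvtColor(p["image"],cv2.COLOR_RGB2HSV)
    m=((hsv[...,0]<25)&(hsv[...,1]>50)&(hsv[...,2]>l)).astype(np.uint8)
    n,lab,st,ce=cv2.connectedComponentsWithStats(m)
    i=1+np.argmin(np.hypot(*(ce[1:]-[u,v]).T)+1e3*(st[1:,4]<80));print("wood px",st[i]);return lab==i
def spacer(p,u,v,W,a,l=110):
    M=wood(p,u,v,l=l);x=at(p,(u,v),.03)[:2]
    return min((fit(p,M,lambda q:[box(*q,.05,W,0,.06)],[*x,a+d]) for d in (-.25,.25)),key=lambda o:o[1])
def off(x,y,a,u,v): c,s=np.cos(a),np.sin(a);return x+c*u-s*v,y+s*u+c*v,a
def tile(p,x0,lo=200):
    g=p["image"].min(2);u=proj(p,[*x0[:2],.034])[0]
    n,lab,st,ce=cv2.connectedComponentsWithStats((g>lo).astype(np.uint8))
    i=1+np.argmin(np.hypot(*(ce[1:]-u).T)+1e3*(st[1:,4]<200));print("tile px",st[i])
    return fit(p,lab==i,lambda q:[box(*q,.066,.066,.034,.0341)],x0)
E
python3 - <<'E'
from h import *
p=pickle.load(open("w1.pkl","rb"))
q=p;x,f=spacer(p,256,181,.02,np.radians(152),60);print("thick",x.round(4),np.degrees(x[2]),f)
j0=[.499,.0917,np.radians(11.45)]
x,f=tile(p,j0);print("tile",x.round(4),np.degrees(x[2]),f)
A=at(p,(399,122),.03)
sil=spotter.silhouettes("jig",p)[0]["region"]
x,f=fit(p,sil,lambda q:[box(*q,.12,.19,0,.008),box(*off(*q,0,69e-3),.066,.024,.008,.028),box(*off(*q,0,-69e-3),.066,.04,.008,.028),box(*q,.066,.066,.02,.034)],j0)
print("jig",x.round(4),np.degrees(x[2]),f)
E
```

```text
wood px [ 245  155   21   53 1059]
thick [ 0.4805 -0.1096  2.6639] 152.6282965112312 0.14984673426078754
tile px [ 370   88   60   70 2346]
tile [0.4998 0.0914 0.1954] 11.194591694613369 0.042656932750719384
jig [0.5002 0.093  0.1929] 11.053356443280242 0.8803007618124973
```

```bash
python3 - <<'E'
from h import *
goto((.4825,-.1115,.110),62.6)
goto((.4825,-.1115,.050),62.6)
E
```

```text
t [0.1754 0.006  0.0156] a [-0.0039  0.     -0.    ] deg [-0.7  0.  -0. ]
t [0.2554 0.006  0.0156] a [-0.0039  0.     -0.    ] deg [-0.7  0.  -0. ]
```

Emit:
play_rows(
  commands=[
    {"fingers":-1,"tx":0.05,"ty":0.006,"tz":0.0156,"ax":-0.0039,"ay":0,"az":0},
    {"fingers":-1,"tx":0.105,"ty":0.006,"tz":0.0156,"ax":-0.0039,"ay":0,"az":0},
    {"fingers":-1,"tx":0.16,"ty":0.006,"tz":0.0156,"ax":-0.0039,"ay":0,"az":0},
    {"fingers":-1,"tx":0.215,"ty":0.006,"tz":0.0156,"ax":-0.0039,"ay":0,"az":0},
    {"fingers":-1,"tx":0.2554,"ty":0.006,"tz":0.0156,"ax":-0.0039,"ay":0,"az":0},
  ],
)

```text
time_s: 3.77
tcp_pos: [0.4811, -0.1116, 0.0472]
ee_rot: [[-0.003, 0.461, 0.888], [0.0, 0.888, -0.461], [-1.0, -0.001, -0.003]]
wrist_force: [-0.4, 0.5, -0.2]
gripper_width: 0.999
```

Emit:
play_rows(
  commands=[
    {"fingers":1,"tx":0,"ty":0,"tz":0,"ax":0,"ay":0,"az":0},
    {"fingers":1,"tx":0,"ty":0,"tz":0,"ax":0,"ay":0,"az":0},
    {"fingers":1,"tx":0,"ty":0,"tz":0,"ax":0,"ay":0,"az":0},
    {"fingers":1,"tx":0,"ty":0,"tz":0,"ax":0,"ay":0,"az":0},
    {"fingers":1,"tx":0,"ty":0,"tz":0,"ax":0,"ay":0,"az":0},
  ],
)

```text
time_s: 4.18
tcp_pos: [0.4841, -0.1114, 0.0523]
ee_rot: [[0.005, 0.461, 0.887], [0.0, 0.887, -0.461], [-1.0, 0.003, 0.004]]
wrist_force: [-1.0, -0.1, 0.2]
gripper_width: 0.707
```

Emit:
play_rows(
  commands=[
    {"fingers":1,"tx":0,"ty":0,"tz":0,"ax":0,"ay":0,"az":0},
    {"fingers":1,"tx":0,"ty":0,"tz":0,"ax":0,"ay":0,"az":0},
    {"fingers":1,"tx":0,"ty":0,"tz":0,"ax":0,"ay":0,"az":0},
    {"fingers":1,"tx":0,"ty":0,"tz":0,"ax":0,"ay":0,"az":0},
  ],
)

```text
time_s: 4.52
tcp_pos: [0.4826, -0.1115, 0.0504]
ee_rot: [[0.001, 0.461, 0.887], [0.0, 0.887, -0.461], [-1.0, 0.0, 0.001]]
wrist_force: [0.0, 0.3, 1.0]
gripper_width: 0.406
```

Emit:
play_rows(
  commands=[
    {"fingers":1,"tx":0,"ty":0,"tz":0,"ax":0,"ay":0,"az":0},
    {"fingers":1,"tx":0,"ty":0,"tz":0,"ax":0,"ay":0,"az":0},
    {"fingers":1,"tx":0,"ty":0,"tz":0,"ax":0,"ay":0,"az":0},
    {"fingers":1,"tx":0,"ty":0,"tz":0,"ax":0,"ay":0,"az":0},
    {"fingers":1,"tx":0,"ty":0,"tz":0,"ax":0,"ay":0,"az":0},
  ],
)

```text
time_s: 4.93
tcp_pos: [0.4824, -0.1115, 0.0499]
ee_rot: [[-0.0, 0.461, 0.887], [-0.0, 0.887, -0.461], [-1.0, -0.0, -0.0]]
wrist_force: [0.1, -0.4, -0.5]
gripper_width: 0.23
```

Emit:
play_rows(
  commands=[
    {"fingers":1,"tx":-0.05,"ty":0,"tz":0,"ax":0,"ay":0,"az":0},
    {"fingers":1,"tx":-0.1,"ty":0,"tz":0,"ax":0,"ay":0,"az":0},
    {"fingers":1,"tx":-0.133,"ty":0,"tz":0,"ax":0,"ay":0,"az":0},
  ],
)

```text
time_s: 5.18
tcp_pos: [0.4835, -0.1116, 0.1524]
ee_rot: [[0.003, 0.461, 0.888], [-0.001, 0.888, -0.461], [-1.0, 0.001, 0.003]]
wrist_force: [1.1, -0.4, 0.1]
gripper_width: 0.227
```

```bash
python3 - <<'E'
from h import *
p=wrist();pickle.dump(p,open("w2.pkl","wb"))
cv2.imwrite("pics/w2.png",p["image"][:,:,::-1])
x=[.4998,.0914,.1954]
gx,gy,_=off(*x,0,.045); print("wide gap",gx,gy); goto((gx,gy,.15),101.2)
gx,gy,_=off(*x,0,-.041); print("narrow gap",gx,gy)
s=r.sense();print(s["gripper_width"],s["tcp_pos"],s["joints"])
E
```

```text
wide gap 0.4910628477666696 0.1355436538004231
t [ 0.0089  0.2958 -0.1459] a [-2.142e-01  3.900e-03 -2.000e-04] deg [-38.6   0.7  -0. ]
narrow gap 0.5077605164792567 0.051180226537392286
0.23127955626906185 [ 0.48622597 -0.11177917  0.1569078 ] [   5.81209149   14.32351524  -24.41547804    0.16600154  -50.59202484
 -123.27702122]
```

View pics/w2.png

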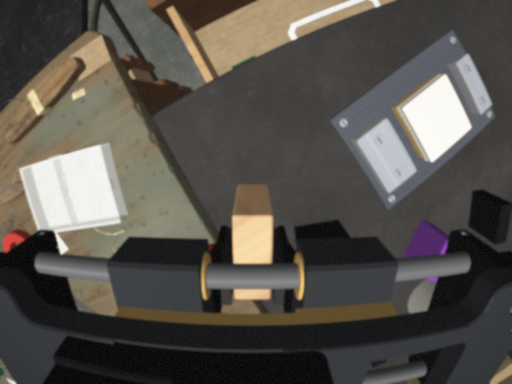

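```bash
python3 - <<'E'
from h import *
p=pickle.load(open("w2.pkl","rb"));p["T"]=np.eye(4)
for e in (-.006,-.003,0,.003,.006):
    P=[[x,y,-.025+e] for x in (.05,-.01) for y in (-.01,.01)]+[[-.01,y,.025+e] for y in (-.01,.01)]
    print(e,proj(p,P).round(1).tolist())
g=p["image"].astype(int)[150:310,252];print([(150+i,*v) for i,v in enumerate(g)][25:85:2]+[(150+i,*v) for i,v in enumerate(g)][130:160:2])
E
```

```text
-0.006 [[234.3, 178.7], [264.1, 178.7], [227.0, 208.5], [268.8, 208.6], [230.1, 294.4], [266.7, 294.5]]
-0.003 [[234.4, 183.0], [264.1, 183.1], [227.1, 214.4], [268.7, 214.5], [230.3, 298.7], [266.6, 298.8]]
0 [[234.4, 187.3], [264.0, 187.3], [227.3, 220.2], [268.6, 220.2], [230.5, 302.9], [266.5, 303.0]]
0.003 [[234.5, 191.6], [264.0, 191.6], [227.5, 225.9], [268.5, 226.0], [230.7, 307.0], [266.3, 307.1]]
0.006 [[234.6, 195.8], [263.9, 195.8], [227.7, 231.5], [268.4, 231.6], [230.9, 311.1], [266.2, 311.2]]
[(175, np.int64(71), np.int64(67), np.int64(67)), (177, np.int64(70), np.int64(69), np.int64(68)), (179, np.int64(74), np.int64(71), np.int64(68)), (181, np.int64(73), np.int64(72), np.int64(68)), (183, np.int64(77), np.int64(70), np.int64(64)), (185, np.int64(108), np.int64(87), np.int64(68)), (187, np.int64(116), np.int64(91), np.int64(68)), (189, np.int64(115), np.int64(91), np.int64(68)), (191, np.int64(116), np.int64(93), np.int64(68)), (193, np.int64(118), np.int64(94), np.int64(71)), (195, np.int64(115), np.int64(92), np.int64(68)), (197, np.int64(116), np.int64(92), np.int
[... 1002 characters left out ...]
np.int64(140), np.int64(140)), (284, np.int64(131), np.int64(133), np.int64(133)), (286, np.int64(124), np.int64(124), np.int64(126)), (288, np.int64(153), np.int64(138), np.int64(125)), (290, np.int64(234), np.int64(198), np.int64(152)), (292, np.int64(240), np.int64(206), np.int64(157)), (294, np.int64(238), np.int64(203), np.int64(155)), (296, np.int64(238), np.int64(203), np.int64(155)), (298, np.int64(221), np.int64(180), np.int64(136)), (300, np.int64(122), np.int64(99), np.int64(73)), (302, np.int64(121), np.int64(102), np.int64(79)), (304, np.int64(128), np.int64(109), np.int64(83)), (306, np.int64(132), np.int64(111), np.int64(86)), (308, np.int64(135), np.int64(117), np.int64(90))]
```

The thick spacer is held 2.5 mm off centre along tool z (front top edge at row 216 against 220 expected). I'll carry it over the wide gap.

Emit:
play_rows(
  commands=[
    {"fingers":1,"tx":0,"ty":0.05,"tz":-0.0232,"ax":0,"ay":0,"az":0},
    {"fingers":1,"tx":0,"ty":0.1,"tz":-0.0463,"ax":0,"ay":0,"az":0},
    {"fingers":1,"tx":0,"ty":0.15,"tz":-0.0695,"ax":0,"ay":0,"az":0},
    {"fingers":1,"tx":0,"ty":0.2,"tz":-0.0927,"ax":0,"ay":0,"az":0},
    {"fingers":1,"tx":0,"ty":0.25,"tz":-0.1159,"ax":0,"ay":0,"az":0},
  ],
)

```text
time_s: 5.65
tcp_pos: [0.4913, 0.0967, 0.1496]
ee_rot: [[-0.0, 0.462, 0.887], [0.0, 0.887, -0.462], [-1.0, 0.0, -0.0]]
wrist_force: [0.8, 0.7, 0.4]
gripper_width: 0.228
```

Emit:
play_rows(
  commands=[
    {"fingers":1,"tx":0,"ty":0.05,"tz":-0.0232,"ax":-0.035,"ay":0,"az":0},
    {"fingers":1,"tx":0,"ty":0.05,"tz":-0.0232,"ax":-0.07,"ay":0,"az":0},
    {"fingers":1,"tx":0,"ty":0.05,"tz":-0.0232,"ax":-0.105,"ay":0,"az":0},
    {"fingers":1,"tx":0,"ty":0.05,"tz":-0.0232,"ax":-0.14,"ay":0,"az":0},
    {"fingers":1,"tx":0,"ty":0.05,"tz":-0.0232,"ax":-0.175,"ay":0,"az":0},
  ],
)

```text
time_s: 6.07
tcp_pos: [0.4932, 0.1367, 0.1491]
ee_rot: [[-0.001, -0.077, 0.997], [-0.0, 0.997, 0.077], [-1.0, -0.0, -0.001]]
wrist_force: [0.8, -0.1, -0.5]
gripper_width: 0.228
```

Emit:
play_rows(
  commands=[
    {"fingers":1,"tx":0,"ty":0,"tz":0,"ax":-0.0392,"ay":0,"az":0},
    {"fingers":1,"tx":0,"ty":0,"tz":0,"ax":-0.0392,"ay":0,"az":0},
    {"fingers":1,"tx":0,"ty":0,"tz":0,"ax":-0.0392,"ay":0,"az":0},
    {"fingers":1,"tx":0,"ty":0,"tz":0,"ax":-0.0392,"ay":0,"az":0},
    {"fingers":1,"tx":0,"ty":0,"tz":0,"ax":-0.0392,"ay":0,"az":0},
  ],
)

```text
time_s: 6.48
tcp_pos: [0.4936, 0.1362, 0.1496]
ee_rot: [[-0.0, -0.19, 0.982], [-0.0, 0.982, 0.19], [-1.0, 0.0, -0.0]]
wrist_force: [0.4, -0.1, -1.0]
gripper_width: 0.228
```

```bash
python3 - <<'E'
from h import *
p=wrist();pickle.dump(p,open("w3.pkl","wb"))
s=r.sense();print(s["time_s"],s["tcp_pos"],np.degrees(np.arctan2(p["T"][1,1],p["T"][0,1])),s["joints"])
im=p["image"][:,:,::-1].copy()
x=[.4998,.0914,.1954]
for b in (box(*x,.066,.066,.034,.0341),box(*off(*x,0,.069),.066,.024,.028,.0281),box(*off(*x,0,-.069),.066,.04,.028,.0281),box(*x,.12,.19,.008,.0081)):
    cv2.polylines(im,[proj(p,b[4:]).round().astype(np.int32)],True,(0,0,255),1)
cv2.imwrite("pics/w3.png",cv2.resize(im[60:300,80:420],None,fx=2.3,fy=2.3,interpolation=cv2.INTER_CUBIC))
E
```

```text
6.5333 [0.49363746 0.13616376 0.14965336] 100.98006919651576 [ 3.36020521e+01  1.63336392e+01 -2.26884241e+01 -5.50513631e-03
 -5.09874853e+01 -1.12596231e+02]
```

View pics/w3.png

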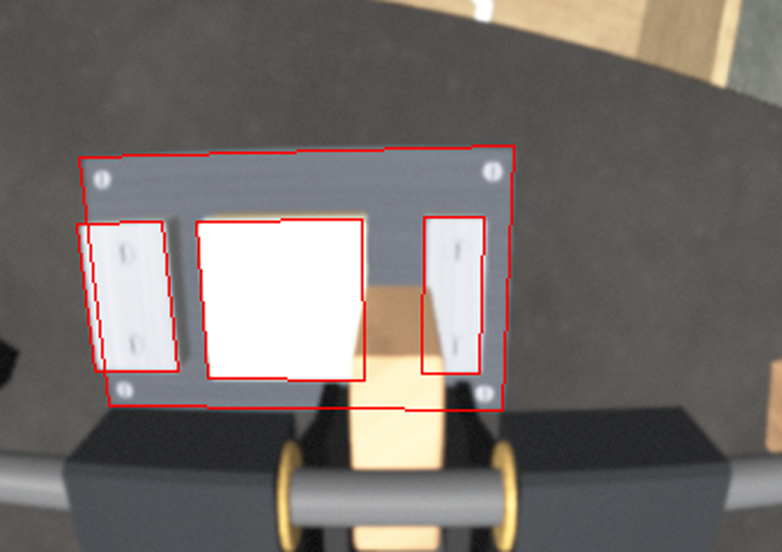

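The overlay fits the jig within about a pixel. The spacer, though, seems about 4 px off the projected jaw centre line, which suggests a small mount bias, so I'll quantify it.

```bash
python3 - <<'E'
from h import *
def edges(g,row,c0,c1):
    v=g[row-1:row+2,c0:c1].mean(0);d=np.abs(np.gradient(cv2.GaussianBlur(v.reshape(1,-1),(1,3),0)[0]));return c0+np.argmax(d),d.max().round(1),d.round(0).astype(int).tolist()
for n in ("w2","w3"):
    p=pickle.load(open(n+".pkl","rb"));T=p["T"].copy();p["T"]=np.eye(4);e=-.0025
    b=p["image"].astype(np.float32);sat=b[...,0]-b[...,2]   # wood is orange: R-B
    fr=0
    for x,z,dr in ((.05,-.025+e,3),(-.01,-.025+e,0),(-.01,-.012,0)):
        P=proj(p,[[x,-.01,z],[x,.01,z]]);row=int(round(P[0,1]))+dr
        v=sat[row-1:row+2].mean(0);lo,hi=v[222:232].mean(),v[245:258].mean();t=(hi+15)/2
        on=np.where(v[222:285]>t)[0]+222;l,h=on[0],on[-1]
        L=l-(v[l]-t)/(v[l]-v[l-1]);H=h+(v[h]-t)/(v[h]-v[h+1])
        print(n,"row",row,"pred",P[:,0].round(1),"obs",round(L,1),round(H,1),"mid diff",round((L+H)/2-P[:,0].mean(),2),"px/mm",round((P[1,0]-P[0,0])/20,2))
    p["T"]=T
p=pickle.load(open("w3.pkl","rb"));im=p["image"];g=im.astype(int).mean(2)
# tile/cheek edges along row midway above spacer
for row in (162,170,178): print(row,[(c,int(g[row,c])) for c in list(range(160,173))+list(range(232,246))+list(range(258,296))])
x=[.4998,.0914,.1954]
print(proj(p,[off(*x,-.02,v)[:2]+(z,) for v,z in ((-.089,.028),(-.049,.028),(-.033,.034),(.033,.034),(.057,.028),(.081,.028))]).round(1))
E
```

```text
w2 row 187 pred [234.4 264. ] obs 236.8 267.0 mid diff 2.68 px/mm 1.48
w2 row 215 pred [227.2 268.7] obs 231.7 272.2 mid diff 4.03 px/mm 2.08
w2 row 244 pred [228.1 268.1] obs 231.5 272.7 mid diff 4.04 px/mm 2.0
w3 row 185 pred [235.5 265.2] obs 238.4 265.3 mid diff 1.48 px/mm 1.49
w3 row 213 pred [228.8 270.5] obs 233.3 271.0 mid diff 2.51 px/mm 2.08
w3 row 242 pred [229.7 269.8] obs 230.8 273.5 mid diff 2.46 px/mm 2.01
162 [(160, 129), (161, 128), (162, 128), (163, 129), (164, 132), (165, 148), (166, 210), (167, 250), (168, 254), (169, 255), (170, 255), (171, 255), (172, 255), (232, 255), (233, 255), (234, 255), (235, 255), (236, 255), (237, 254), (238, 242), (239, 181), (240, 137), (241, 132), (242, 131), (243, 132), (244, 132), (245, 130), (258, 133), (259, 132), (260, 132), (261, 131), (262, 133), (263, 134), (264, 153), (265, 187), (266, 222), (267, 233), (268, 236), (269, 235), (270, 234), (271, 234), (272, 232), (273, 233), (274, 235), (275, 234), (276, 232), (277, 232), (278, 234), (279, 236), (280, 235), (281, 236), (282, 237), (283, 236), (284, 235), (285, 237), (286, 238)
[... 1070 characters left out ...]
33, 255), (234, 255), (235, 255), (236, 255), (237, 254), (238, 246), (239, 199), (240, 144), (241, 131), (242, 126), (243, 128), (244, 130), (245, 128), (258, 131), (259, 130), (260, 129), (261, 130), (262, 131), (263, 133), (264, 152), (265, 192), (266, 225), (267, 234), (268, 236), (269, 236), (270, 235), (271, 233), (272, 232), (273, 233), (274, 235), (275, 234), (276, 233), (277, 234), (278, 236), (279, 237), (280, 237), (281, 237), (282, 237), (283, 237), (284, 236), (285, 236), (286, 237), (287, 237), (288, 235), (289, 227), (290, 203), (291, 169), (292, 141), (293, 135), (294, 132), (295, 131)]
[[114.2 170.2]
 [151.3 169.2]
 [165.5 170.2]
 [237.1 169.3]
 [263.8 167.8]
 [290.  167.8]]
```

The mount is biased about 1.9 mm in tool y. With that corrected, the gap centre lies about 0.6 mm towards -y from here. I'll descend to just above the tile and check against the spacer's own edges.

Emit:
play_rows(
  commands=[
    {"fingers":1,"tx":0.04,"ty":-0.0008,"tz":0,"ax":0,"ay":0,"az":0},
    {"fingers":1,"tx":0.07,"ty":-0.0008,"tz":0,"ax":0,"ay":0,"az":0},
    {"fingers":1,"tx":0.082,"ty":-0.0008,"tz":0,"ax":0,"ay":0,"az":0},
    {"fingers":1,"tx":0.082,"ty":-0.0008,"tz":0,"ax":0,"ay":0,"az":0},
    {"fingers":1,"tx":0.082,"ty":-0.0008,"tz":0,"ax":0,"ay":0,"az":0},
  ],
)

```text
time_s: 6.95
tcp_pos: [0.4942, 0.1358, 0.0885]
ee_rot: [[0.0, -0.192, 0.981], [-0.0, 0.981, 0.192], [-1.0, -0.0, -0.0]]
wrist_force: [0.5, 0.4, 0.3]
gripper_width: 0.23
```

```bash
python3 - <<'E'
from h import *
p=wrist();pickle.dump(p,open("w4.pkl","wb"))
s=r.sense();print(s["time_s"],s["tcp_pos"],s["wrist_force"])
a=p["image"][90:250,150:350,::-1]
cv2.imwrite("pics/w4.png",cv2.resize(a,None,fx=3.75,fy=3.75,interpolation=cv2.INTER_CUBIC))
E
```

```text
7.0 [0.49468822 0.13604049 0.08916812] [0.0818155  0.10667611 0.12750973]
```

View pics/w4.png

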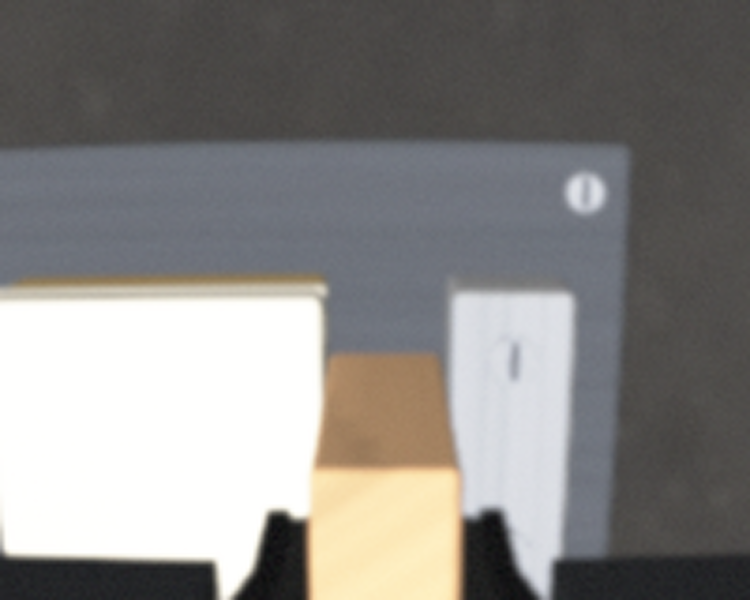

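In the crop, the spacer's bottom edge spans x 329–438 and the gap 323–451 at row 353. A shift of about 0.6 mm towards +y centres it, then I insert.

Emit:
play_rows(
  commands=[
    {"fingers":1,"tx":0.0,"ty":0.0008,"tz":0,"ax":0,"ay":0,"az":0},
    {"fingers":1,"tx":0.01,"ty":0.0008,"tz":0,"ax":0,"ay":0,"az":0},
    {"fingers":1,"tx":0.02,"ty":0.0008,"tz":0,"ax":0,"ay":0,"az":0},
    {"fingers":1,"tx":0.03,"ty":0.0008,"tz":0,"ax":0,"ay":0,"az":0},
    {"fingers":1,"tx":0.037,"ty":0.0008,"tz":0,"ax":0,"ay":0,"az":0},
  ],
)

```text
time_s: 7.42
tcp_pos: [0.4932, 0.136, 0.0594]
ee_rot: [[-0.001, -0.192, 0.981], [-0.001, 0.981, 0.192], [-1.0, -0.0, -0.001]]
wrist_force: [-0.3, 0.0, -0.9]
gripper_width: 0.225
```

Emit:
play_rows(
  commands=[
    {"fingers":1,"tx":0.002,"ty":0,"tz":0,"ax":0,"ay":0,"az":0},
    {"fingers":1,"tx":0.003,"ty":0,"tz":0,"ax":0,"ay":0,"az":0},
    {"fingers":1,"tx":0.004,"ty":0,"tz":0,"ax":0,"ay":0,"az":0},
    {"fingers":1,"tx":0.004,"ty":0,"tz":0,"ax":0,"ay":0,"az":0},
  ],
)

```text
time_s: 7.75
tcp_pos: [0.4935, 0.1361, 0.0579]
ee_rot: [[-0.0, -0.193, 0.981], [-0.0, 0.981, 0.193], [-1.0, -0.0, -0.0]]
wrist_force: [-1.7, -0.4, 3.3]
gripper_width: 0.228
```

Seated: TCP z is 0.058 and the contact force is 3.3 N. I'll release, lift and go over the thin spacer.

Emit:
play_rows(
  commands=[
    {"fingers":-1,"tx":0,"ty":0,"tz":0,"ax":0,"ay":0,"az":0},
    {"fingers":-1,"tx":0,"ty":0,"tz":0,"ax":0,"ay":0,"az":0},
    {"fingers":-1,"tx":0,"ty":0,"tz":0,"ax":0,"ay":0,"az":0},
    {"fingers":-1,"tx":0,"ty":0,"tz":0,"ax":0,"ay":0,"az":0},
  ],
)

```text
time_s: 8.08
tcp_pos: [0.4939, 0.1364, 0.0575]
ee_rot: [[0.0, -0.192, 0.981], [0.0, 0.981, 0.192], [-1.0, 0.0, 0.0]]
wrist_force: [0.7, 0.3, 0.1]
gripper_width: 0.446
```

Emit:
play_rows(
  commands=[
    {"fingers":-1,"tx":-0.03,"ty":0,"tz":0,"ax":0,"ay":0,"az":0},
    {"fingers":-1,"tx":-0.08,"ty":0,"tz":0,"ax":0,"ay":0,"az":0},
    {"fingers":-1,"tx":-0.135,"ty":0,"tz":0,"ax":0,"ay":0,"az":0},
    {"fingers":-1,"tx":-0.19,"ty":0,"tz":0,"ax":0,"ay":0,"az":0},
  ],
)

```text
time_s: 8.42
tcp_pos: [0.4932, 0.1359, 0.2012]
ee_rot: [[-0.001, -0.192, 0.981], [-0.001, 0.981, 0.192], [-1.0, -0.001, -0.001]]
wrist_force: [2.1, 0.7, -0.3]
gripper_width: 0.748
```

Emit:
play_rows(
  commands=[
    {"fingers":-1,"tx":0,"ty":0.05,"tz":0.0154,"ax":0,"ay":0,"az":0},
    {"fingers":-1,"tx":0,"ty":0.1,"tz":0.0308,"ax":0,"ay":0,"az":0},
    {"fingers":-1,"tx":0,"ty":0.15,"tz":0.0462,"ax":0,"ay":0,"az":0},
    {"fingers":-1,"tx":0,"ty":0.2,"tz":0.0616,"ax":-0.02,"ay":0,"az":0},
    {"fingers":-1,"tx":0,"ty":0.25,"tz":0.077,"ax":-0.041,"ay":0,"az":0},
  ],
)

```text
time_s: 8.83
tcp_pos: [0.5142, 0.3331, 0.2002]
ee_rot: [[0.0, -0.32, 0.948], [0.0, 0.948, 0.32], [-1.0, 0.0, 0.0]]
wrist_force: [1.0, -1.1, -0.2]
gripper_width: 0.991
```

Emit:
play_rows(
  commands=[
    {"fingers":-1,"tx":0,"ty":0.0193,"tz":0.006,"ax":0,"ay":0,"az":0},
    {"fingers":-1,"tx":0,"ty":0.0193,"tz":0.006,"ax":0,"ay":0,"az":0},
    {"fingers":-1,"tx":0,"ty":0.0193,"tz":0.006,"ax":0,"ay":0,"az":0},
  ],
)

```text
time_s: 9.08
tcp_pos: [0.5135, 0.3468, 0.1991]
ee_rot: [[-0.001, -0.318, 0.948], [-0.001, 0.948, 0.318], [-1.0, -0.001, -0.002]]
wrist_force: [0.3, 0.5, 0.5]
gripper_width: 1.001
```

```bash
python3 - <<'E'
from h import *
p=wrist();p["mount"]=np.array(p["mount"]);p["mount"][1,3]-=.0019;pickle.dump(p,open("w5.pkl","wb"))
s=r.sense();print(s["time_s"],s["tcp_pos"],s["gripper_width"])
u=proj(p,[.5156,.3463,.03])[0];print(u)
x,f=spacer(p,*u,.012,.3216,60);print("thin",x.round(4),np.degrees(x[2]),f)
t,f=tile(p,[.4998,.0914,.1954]);print("tile",t.round(4),np.degrees(t[2]),f)
im=p["image"][:,:,::-1].copy()
b=proj(p,box(*x,.05,.012,0,.06)).round().astype(np.int32)
for q in (b[:4],b[4:]):cv2.polylines(im,[q],True,(0,0,255),1)
cv2.imwrite("pics/w5.png",im)
goto((*x[:2],.050),np.degrees(x[2])+90)
E
```

```text
9.1333 [0.51358012 0.34586461 0.19944811] 1.00245612664134
[251.99588556 181.24125991]
wood px [242 154  16  61 358]
thin [0.5134 0.3457 0.398 ] 22.801385911724328 1.7342877094972067
tile px [  34   79   44   58 2252]
tile [0.501  0.0887 0.1696] 9.718295302720517 0.05023870323082047
t [ 0.1993  0.     -0.    ] a [-0.0242 -0.0005  0.0002] deg [-4.4 -0.1  0. ]
```

View pics/w5.png

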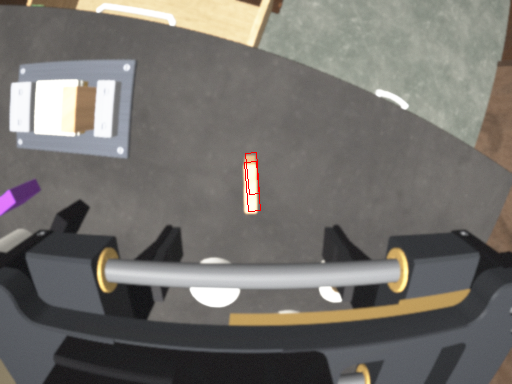

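The thick spacer stands in the wide gap at (82,108). The thin spacer spans (251,153)–(252,213), but the colour mask missed its bright top, so I'll refit on brightness.

```bash
python3 - <<'E'
from h import *
p=pickle.load(open("w5.pkl","rb"))
g=p["image"][...,0];M=np.zeros(g.shape,bool);M[145:222,230:275]=g[145:222,230:275]>100
print(M.sum())
for a in (.2,.32,.45):
    x,f=fit(p,M,lambda q:[box(*q,.05,.012,0,.06)],[.5135,.3457,a]);print("thin",x.round(4),np.degrees(x[2]),f)
goto((*x[:2],.050),np.degrees(x[2])+90)
E
```

```text
3465
thin [ 0.5321  0.3521 -0.6936] -39.73966043765302 0.6597157082040551
thin [0.5337 0.352  1.4003] 80.22964413595676 0.6593188541741828
thin [0.5323 0.3517 1.3457] 77.10064635659973 0.6591384659787863
t [ 0.1992 -0.0003  0.0265] a [-0.3258 -0.0005 -0.    ] deg [-58.7  -0.1  -0. ]
```

```bash
python3 - <<'E'
from h import *
p=pickle.load(open("w5.pkl","rb"))
i=p["image"].astype(int);w=(slice(145,222),slice(230,275));M=np.zeros(i.shape[:2],bool)
M[w]=((i[...,0]-i[...,2]>28)|(i[...,0]>170))[w]
print(M.sum(),i[160,251],i[200,235])
for a in (.2,.32,.45):
    x,f=fit(p,M,lambda q:[box(*q,.05,.012,0,.06)],[.5135,.3457,a]);print("thin",x.round(4),np.degrees(x[2]),f)
goto((*x[:2],.050),np.degrees(x[2])+90)
E
```

```text
879 [231 192 145] [107 106 101]
thin [0.5173 0.3449 0.3163] 18.121903902003638 0.17937411095305833
thin [0.517  0.3449 0.3335] 19.106986415508892 0.18193456614509246
thin [0.5179 0.3449 0.39  ] 22.346287352283227 0.18086770981507824
t [ 0.1993 -0.0029  0.0054] a [-0.0217 -0.0005  0.0002] deg [-3.9 -0.1  0. ]
```

Emit:
play_rows(
  commands=[
    {"fingers":0,"tx":0.04,"ty":-0.0025,"tz":0.0045,"ax":0,"ay":0,"az":0},
    {"fingers":0,"tx":0.09,"ty":-0.0025,"tz":0.0045,"ax":0,"ay":0,"az":0},
    {"fingers":0,"tx":0.14,"ty":-0.0025,"tz":0.0045,"ax":0,"ay":0,"az":0},
    {"fingers":0,"tx":0.18,"ty":-0.0025,"tz":0.0045,"ax":0,"ay":0,"az":0},
    {"fingers":0,"tx":0.1995,"ty":-0.0025,"tz":0.0045,"ax":0,"ay":0,"az":0},
  ],
)

```text
time_s: 9.55
tcp_pos: [0.5159, 0.342, 0.0465]
ee_rot: [[-0.005, -0.314, 0.949], [-0.005, 0.95, 0.314], [-1.0, -0.003, -0.007]]
wrist_force: [-0.7, -0.4, 0.2]
gripper_width: 0.703
```

Emit:
play_rows(
  commands=[
    {"fingers":1,"tx":0,"ty":0,"tz":0,"ax":0,"ay":0,"az":0},
    {"fingers":1,"tx":0,"ty":0,"tz":0,"ax":0,"ay":0,"az":0},
    {"fingers":1,"tx":0,"ty":0,"tz":0,"ax":0,"ay":0,"az":0},
    {"fingers":1,"tx":0,"ty":0,"tz":0,"ax":0,"ay":0,"az":0},
    {"fingers":1,"tx":0,"ty":0,"tz":0,"ax":0,"ay":0,"az":0},
  ],
)

```text
time_s: 9.97
tcp_pos: [0.5186, 0.3464, 0.0524]
ee_rot: [[0.002, -0.317, 0.949], [0.003, 0.949, 0.317], [-1.0, 0.002, 0.003]]
wrist_force: [-0.5, -0.2, -0.7]
gripper_width: 0.327
```

Emit:
play_rows(
  commands=[
    {"fingers":1,"tx":0,"ty":0,"tz":0,"ax":0,"ay":0,"az":0},
    {"fingers":1,"tx":0,"ty":0,"tz":0,"ax":0,"ay":0,"az":0},
    {"fingers":1,"tx":0,"ty":0,"tz":0,"ax":0,"ay":0,"az":0},
    {"fingers":1,"tx":0,"ty":0,"tz":0,"ax":0,"ay":0,"az":0},
    {"fingers":1,"tx":0,"ty":0,"tz":0,"ax":0,"ay":0,"az":0},
  ],
)

```text
time_s: 10.38
tcp_pos: [0.518, 0.3461, 0.0511]
ee_rot: [[0.001, -0.317, 0.948], [0.0, 0.948, 0.317], [-1.0, 0.0, 0.001]]
wrist_force: [-2.5, -0.1, 3.5]
gripper_width: 0.133
```

Emit:
play_rows(
  commands=[
    {"fingers":1,"tx":0,"ty":0,"tz":0,"ax":0,"ay":0,"az":0},
    {"fingers":1,"tx":0,"ty":0,"tz":0,"ax":0,"ay":0,"az":0},
    {"fingers":1,"tx":0,"ty":0,"tz":0,"ax":0,"ay":0,"az":0},
    {"fingers":1,"tx":0,"ty":0,"tz":0,"ax":0,"ay":0,"az":0},
  ],
)

```text
time_s: 10.72
tcp_pos: [0.518, 0.3461, 0.0511]
ee_rot: [[0.001, -0.317, 0.948], [0.0, 0.948, 0.317], [-1.0, 0.0, 0.001]]
wrist_force: [-0.5, -0.3, 5.2]
gripper_width: 0.137
```

Emit:
play_rows(
  commands=[
    {"fingers":1,"tx":-0.04,"ty":0,"tz":0,"ax":0,"ay":0,"az":0},
    {"fingers":1,"tx":-0.09,"ty":0,"tz":0,"ax":0,"ay":0,"az":0},
    {"fingers":1,"tx":-0.134,"ty":0,"tz":0,"ax":0,"ay":0,"az":0},
    {"fingers":1,"tx":-0.134,"ty":0,"tz":0,"ax":0,"ay":0,"az":0},
  ],
)

```text
time_s: 11.05
tcp_pos: [0.5211, 0.3484, 0.1583]
ee_rot: [[0.011, -0.318, 0.948], [0.009, 0.948, 0.318], [-1.0, 0.005, 0.013]]
wrist_force: [1.1, 0.8, 1.3]
gripper_width: 0.137
```

Emit:
play_rows(
  commands=[
    {"fingers":1,"tx":0,"ty":-0.046,"tz":-0.0172,"ax":0,"ay":0,"az":0},
    {"fingers":1,"tx":0,"ty":-0.092,"tz":-0.0344,"ax":0,"ay":0,"az":0},
    {"fingers":1,"tx":0,"ty":-0.138,"tz":-0.0516,"ax":0,"ay":0,"az":0},
    {"fingers":1,"tx":0,"ty":-0.184,"tz":-0.0688,"ax":0,"ay":0,"az":0},
  ],
)

```text
time_s: 11.38
tcp_pos: [0.5118, 0.1971, 0.1501]
ee_rot: [[-0.001, -0.317, 0.948], [-0.0, 0.948, 0.317], [-1.0, 0.0, -0.001]]
wrist_force: [0.3, 0.3, 0.1]
gripper_width: 0.138
```

Emit:
play_rows(
  commands=[
    {"fingers":1,"tx":0,"ty":-0.046,"tz":-0.0172,"ax":0.01,"ay":0,"az":0},
    {"fingers":1,"tx":0,"ty":-0.092,"tz":-0.0344,"ax":0.02,"ay":0,"az":0},
    {"fingers":1,"tx":0,"ty":-0.138,"tz":-0.0516,"ax":0.03,"ay":0,"az":0},
    {"fingers":1,"tx":0,"ty":-0.184,"tz":-0.0688,"ax":0.041,"ay":0,"az":0},
    {"fingers":1,"tx":0,"ty":-0.184,"tz":-0.0688,"ax":0.041,"ay":0,"az":0},
  ],
)

```text
time_s: 11.8
tcp_pos: [0.5054, 0.0465, 0.15]
ee_rot: [[-0.003, -0.185, 0.983], [-0.001, 0.983, 0.185], [-1.0, -0.0, -0.003]]
wrist_force: [0.7, 0.1, -0.4]
gripper_width: 0.136
```

Emit:
play_rows(
  commands=[
    {"fingers":1,"tx":0,"ty":0,"tz":0,"ax":0,"ay":0,"az":0},
    {"fingers":1,"tx":0,"ty":0,"tz":0,"ax":0,"ay":0,"az":0},
    {"fingers":1,"tx":0,"ty":0,"tz":0,"ax":0,"ay":0,"az":0},
  ],
)

```text
time_s: 12.05
tcp_pos: [0.5076, 0.0521, 0.1506]
ee_rot: [[0.0, -0.193, 0.981], [0.0, 0.981, 0.193], [-1.0, 0.0, 0.0]]
wrist_force: [-0.0, 1.0, 0.0]
gripper_width: 0.133
```

```bash
python3 - <<'E'
from h import *
p=wrist();p["mount"]=np.array(p["mount"]);p["mount"][1,3]-=.0019;pickle.dump(p,open("w6.pkl","wb"))
s=r.sense();print(s["time_s"],s["tcp_pos"],np.degrees(np.arctan2(p["T"][1,1],p["T"][0,1])))
T=p["T"];p["T"]=np.eye(4)
for e in (-.006,0,.006): print(e,proj(p,[[x,y,-.025+e] for x in (.0511,-.0089) for y in (-.006,.006)]).round(1).tolist())
cv2.imwrite("pics/w6.png",cv2.resize(p["image"][90:250,140:380,::-1],None,fx=3.3,fy=3.3,interpolation=cv2.INTER_CUBIC))
print([(r_,*p["image"][r_,254].tolist()) for r_ in range(170,236,2)])
E
```

```text
12.1 [0.50750153 0.05233497 0.15065208] 101.15348356581966
-0.006 [[244.3, 176.7], [262.1, 176.7], [241.1, 205.6], [266.1, 205.6]]
0 [[244.3, 185.3], [262.0, 185.3], [241.2, 217.2], [265.9, 217.2]]
0.006 [[244.4, 193.8], [261.9, 193.8], [241.4, 228.6], [265.7, 228.6]]
[(170, 110, 114, 123), (172, 109, 112, 121), (174, 110, 115, 123), (176, 108, 112, 121), (178, 111, 114, 123), (180, 111, 116, 124), (182, 110, 114, 121), (184, 146, 126, 113), (186, 167, 133, 101), (188, 168, 134, 100), (190, 167, 134, 101), (192, 167, 132, 98), (194, 167, 132, 98), (196, 167, 130, 98), (198, 168, 134, 100), (200, 168, 133, 101), (202, 167, 132, 98), (204, 167, 133, 98), (206, 168, 133, 99), (208, 167, 133, 99), (210, 168, 132, 99), (212, 171, 138, 103), (214, 220, 177, 131), (216, 252, 230, 178), (218, 253, 235, 188), (220, 253, 237, 191), (222, 253, 236, 189), (224, 253, 235, 187), (226, 253, 234, 187), (228, 253, 235, 187), (230, 253, 234, 187), (232, 252, 232, 185), (234, 252, 232, 184)]
```

View pics/w6.png

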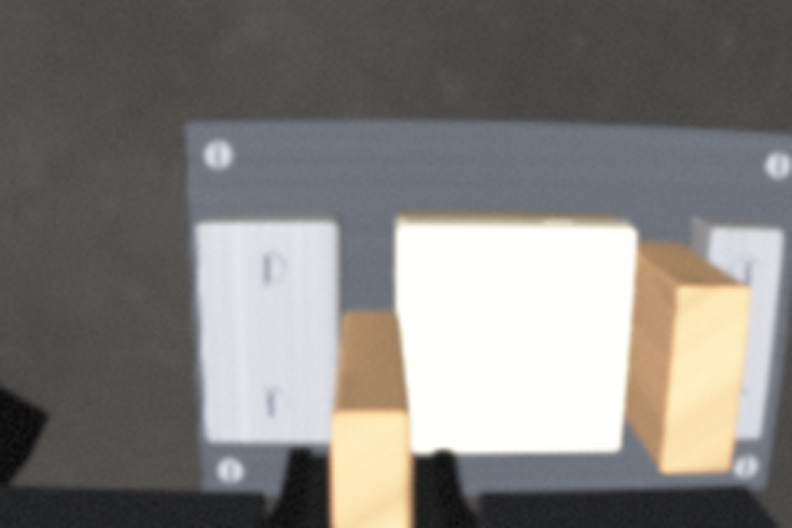

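Thick spacer upright in its gap (crop (690,350)). The thin one's bottom edge spans 342–398 at row 312, over a gap of about 339–398. I'll shift slightly to -y, descend to just above the tile and look again.

Emit:
play_rows(
  commands=[
    {"fingers":1,"tx":0.04,"ty":-0.0007,"tz":0.0013,"ax":0,"ay":0,"az":0},
    {"fingers":1,"tx":0.07,"ty":-0.0007,"tz":0.0013,"ax":0,"ay":0,"az":0},
    {"fingers":1,"tx":0.081,"ty":-0.0007,"tz":0.0013,"ax":0,"ay":0,"az":0},
    {"fingers":1,"tx":0.081,"ty":-0.0007,"tz":0.0013,"ax":0,"ay":0,"az":0},
    {"fingers":1,"tx":0.081,"ty":-0.0007,"tz":0.0013,"ax":0,"ay":0,"az":0},
  ],
)

```text
time_s: 12.52
tcp_pos: [0.5088, 0.0517, 0.0903]
ee_rot: [[-0.0, -0.194, 0.981], [-0.001, 0.981, 0.194], [-1.0, -0.001, -0.0]]
wrist_force: [0.4, 1.4, 0.2]
gripper_width: 0.136
```

Emit:
play_rows(
  commands=[
    {"fingers":1,"tx":0,"ty":0,"tz":0,"ax":0,"ay":0,"az":0},
    {"fingers":1,"tx":0,"ty":0,"tz":0,"ax":0,"ay":0,"az":0},
  ],
)

```text
time_s: 12.68
tcp_pos: [0.5094, 0.0516, 0.0915]
ee_rot: [[0.003, -0.193, 0.981], [0.001, 0.981, 0.193], [-1.0, 0.0, 0.003]]
wrist_force: [0.1, 0.3, -0.1]
gripper_width: 0.134
```

```bash
python3 - <<'E'
from h import *
p=wrist();pickle.dump(p,open("w7.pkl","wb"))
s=r.sense();print(s["time_s"],s["tcp_pos"],s["wrist_force"])
a=p["image"][90:250,150:350,::-1]
cv2.imwrite("pics/w7.png",cv2.resize(a,None,fx=3.75,fy=3.75,interpolation=cv2.INTER_CUBIC))
E
```

```text
12.7333 [0.5091964  0.05146304 0.09136066] [-0.45911354 -0.86593704 -0.17552558]
```

View pics/w7.png

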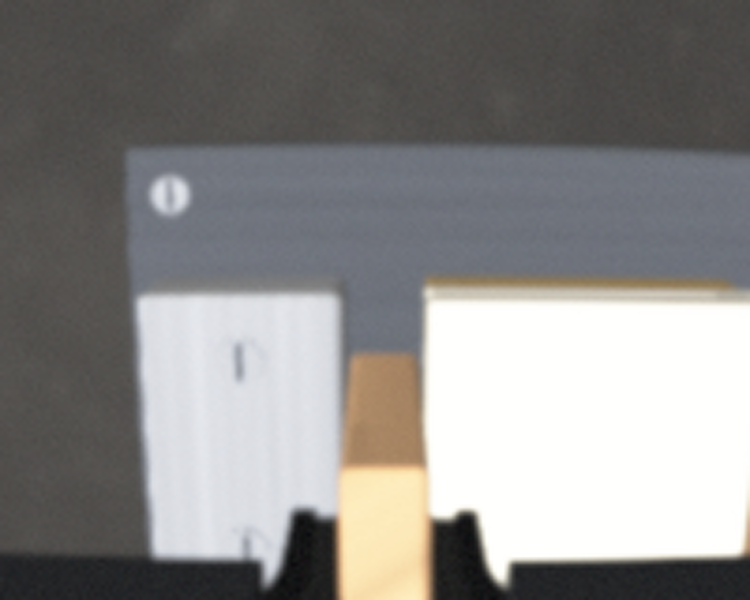

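The thin spacer's bottom edge spans 350–414 and the gap 344–425, so I'll shift +0.5 mm and insert.

Emit:
play_rows(
  commands=[
    {"fingers":1,"tx":0.0,"ty":0.0006,"tz":0,"ax":0,"ay":0,"az":0},
    {"fingers":1,"tx":0.01,"ty":0.0006,"tz":0,"ax":0,"ay":0,"az":0},
    {"fingers":1,"tx":0.02,"ty":0.0006,"tz":0,"ax":0,"ay":0,"az":0},
    {"fingers":1,"tx":0.03,"ty":0.0006,"tz":0,"ax":0,"ay":0,"az":0},
    {"fingers":1,"tx":0.037,"ty":0.0006,"tz":0,"ax":0,"ay":0,"az":0},
  ],
)

```text
time_s: 13.15
tcp_pos: [0.5076, 0.0512, 0.061]
ee_rot: [[-0.002, -0.192, 0.981], [-0.001, 0.981, 0.192], [-1.0, -0.0, -0.002]]
wrist_force: [0.0, 0.5, -0.0]
gripper_width: 0.137
```

Emit:
play_rows(
  commands=[
    {"fingers":1,"tx":0.002,"ty":0,"tz":0,"ax":0,"ay":0,"az":0},
    {"fingers":1,"tx":0.003,"ty":0,"tz":0,"ax":0,"ay":0,"az":0},
    {"fingers":1,"tx":0.004,"ty":0,"tz":0,"ax":0,"ay":0,"az":0},
    {"fingers":1,"tx":0.004,"ty":0,"tz":0,"ax":0,"ay":0,"az":0},
  ],
)

```text
time_s: 13.48
tcp_pos: [0.5084, 0.0515, 0.0594]
ee_rot: [[0.0, -0.192, 0.981], [-0.0, 0.981, 0.192], [-1.0, -0.0, 0.0]]
wrist_force: [-0.5, 1.6, -0.2]
gripper_width: 0.134
```

Emit:
play_rows(
  commands=[
    {"fingers":1,"tx":0.001,"ty":0,"tz":0,"ax":0,"ay":0,"az":0},
    {"fingers":1,"tx":0.0015,"ty":0,"tz":0,"ax":0,"ay":0,"az":0},
    {"fingers":1,"tx":0.0015,"ty":0,"tz":0,"ax":0,"ay":0,"az":0},
  ],
)

```text
time_s: 13.73
tcp_pos: [0.5086, 0.0516, 0.059]
ee_rot: [[0.001, -0.193, 0.981], [0.0, 0.981, 0.193], [-1.0, -0.0, 0.001]]
wrist_force: [-0.2, 0.5, 5.3]
gripper_width: 0.13
```

Emit:
play_rows(
  commands=[
    {"fingers":-0.3,"tx":0,"ty":0,"tz":0,"ax":0,"ay":0,"az":0},
    {"fingers":-0.3,"tx":0,"ty":0,"tz":0,"ax":0,"ay":0,"az":0},
    {"fingers":-0.3,"tx":0,"ty":0,"tz":0,"ax":0,"ay":0,"az":0},
    {"fingers":-0.3,"tx":0,"ty":0,"tz":0,"ax":0,"ay":0,"az":0},
  ],
)

```text
time_s: 14.07
tcp_pos: [0.5082, 0.0515, 0.0581]
ee_rot: [[-0.0, -0.192, 0.981], [-0.0, 0.981, 0.192], [-1.0, 0.0, -0.0]]
wrist_force: [0.0, -0.5, 0.3]
gripper_width: 0.355
```

Emit:
play_rows(
  commands=[
    {"fingers":-0.3,"tx":-0.02,"ty":0,"tz":0,"ax":0,"ay":0,"az":0},
    {"fingers":-0.3,"tx":-0.05,"ty":0,"tz":0,"ax":0,"ay":0,"az":0},
    {"fingers":1,"tx":-0.09,"ty":0,"tz":0,"ax":0,"ay":0,"az":0},
    {"fingers":1,"tx":-0.12,"ty":0,"tz":0,"ax":0,"ay":0,"az":0},
  ],
)

```text
time_s: 14.4
tcp_pos: [0.5086, 0.0515, 0.1498]
ee_rot: [[0.001, -0.193, 0.981], [-0.0, 0.981, 0.193], [-1.0, -0.0, 0.001]]
wrist_force: [-0.2, 0.4, 0.3]
gripper_width: 0.495
```

Emit:
play_rows(
  commands=[
    {"fingers":1,"tx":0,"ty":0.03,"tz":-0.001,"ax":0,"ay":0,"az":0},
    {"fingers":1,"tx":0,"ty":0.0547,"tz":-0.001,"ax":0,"ay":0,"az":0},
    {"fingers":1,"tx":0,"ty":0.0547,"tz":-0.001,"ax":0,"ay":0,"az":0},
    {"fingers":1,"tx":0,"ty":0.0547,"tz":-0.001,"ax":0,"ay":0,"az":0},
    {"fingers":1,"tx":0,"ty":0.0547,"tz":-0.001,"ax":0,"ay":0,"az":0},
  ],
)

```text
time_s: 14.82
tcp_pos: [0.4994, 0.0913, 0.1479]
ee_rot: [[-0.001, -0.193, 0.981], [-0.0, 0.981, 0.193], [-1.0, -0.0, -0.001]]
wrist_force: [-0.7, -0.2, 0.4]
gripper_width: 0.151
```

Emit:
play_rows(
  commands=[
    {"fingers":1,"tx":0,"ty":0,"tz":0,"ax":0,"ay":0,"az":0},
    {"fingers":1,"tx":0,"ty":0,"tz":0,"ax":0,"ay":0,"az":0},
    {"fingers":1,"tx":0,"ty":0,"tz":0,"ax":0,"ay":0,"az":0},
    {"fingers":1,"tx":0,"ty":0,"tz":0,"ax":0,"ay":0,"az":0},
  ],
)

```text
time_s: 15.15
tcp_pos: [0.4997, 0.0911, 0.1481]
ee_rot: [[-0.0, -0.192, 0.981], [-0.0, 0.981, 0.192], [-1.0, -0.0, -0.0]]
wrist_force: [-0.1, 0.1, -0.9]
gripper_width: 0.005
```

```bash
python3 - <<'E'
from h import *
p=wrist();pickle.dump(p,open("w8.pkl","wb"))
s=r.sense();print(s["time_s"],s["tcp_pos"],s["wrist_force"],s["gripper_width"])
a=p["image"][60:280,130:380,::-1]
cv2.imwrite("pics/w8.png",cv2.resize(a,None,fx=2.7,fy=2.7,interpolation=cv2.INTER_CUBIC))
E
```

```text
15.2 [0.49969674 0.0912187  0.14811208] [-0.15682255 -0.40519364  0.34107442] 0.005263828494711261
```

View pics/w8.png

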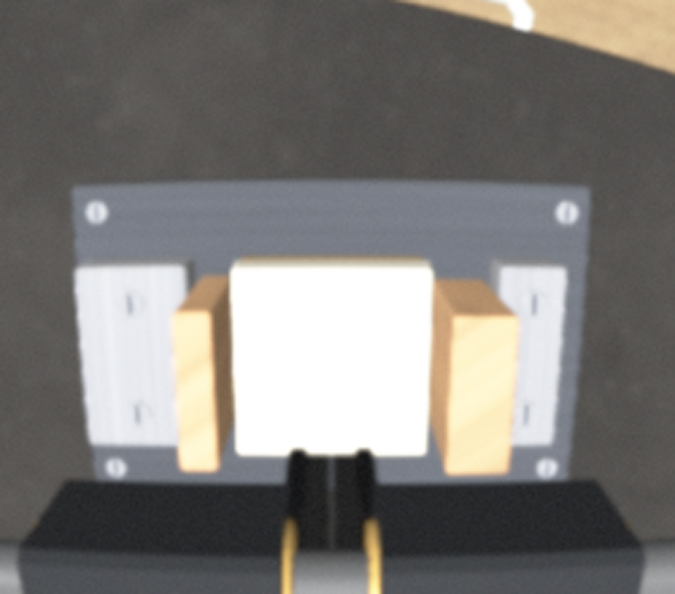

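Both spacers stand upright beside the tile (crop (200,375) and (480,375)), and the closed fingers are over the tile's centre. Now I press.

Emit:
play_rows(
  commands=[
    {"fingers":1,"tx":0.04,"ty":0,"tz":0,"ax":0,"ay":0,"az":0},
    {"fingers":1,"tx":0.08,"ty":0,"tz":0,"ax":0,"ay":0,"az":0},
    {"fingers":1,"tx":0.105,"ty":0,"tz":0,"ax":0,"ay":0,"az":0},
    {"fingers":1,"tx":0.115,"ty":0,"tz":0,"ax":0,"ay":0,"az":0},
    {"fingers":1,"tx":0.118,"ty":0,"tz":0,"ax":0,"ay":0,"az":0},
  ],
)

```text
time_s: 15.62
tcp_pos: [0.499, 0.091, 0.0584]
ee_rot: [[-0.003, -0.192, 0.981], [-0.002, 0.981, 0.192], [-1.0, -0.001, -0.003]]
wrist_force: [0.7, -0.0, -0.2]
gripper_width: 0.002
```

Emit:
play_rows(
  commands=[
    {"fingers":1,"tx":0.004,"ty":0,"tz":0,"ax":0,"ay":0,"az":0},
    {"fingers":1,"tx":0.008,"ty":0,"tz":0,"ax":0,"ay":0,"az":0},
    {"fingers":1,"tx":0.012,"ty":0,"tz":0,"ax":0,"ay":0,"az":0},
    {"fingers":1,"tx":0.015,"ty":0,"tz":0,"ax":0,"ay":0,"az":0},
    {"fingers":1,"tx":0.015,"ty":0,"tz":0,"ax":0,"ay":0,"az":0},
  ],
)

```text
time_s: 16.03
tcp_pos: [0.5007, 0.092, 0.0495]
ee_rot: [[0.003, -0.193, 0.981], [0.001, 0.981, 0.193], [-1.0, 0.0, 0.003]]
wrist_force: [-1.2, 0.8, 4.5]
gripper_width: 0.006
```

Emit:
play_rows(
  commands=[
    {"fingers":1,"tx":0.0015,"ty":0,"tz":0,"ax":0,"ay":0,"az":0},
    {"fingers":1,"tx":0.0015,"ty":0,"tz":0,"ax":0,"ay":0,"az":0},
    {"fingers":1,"tx":0.0015,"ty":0,"tz":0,"ax":0,"ay":0,"az":0},
  ],
)

```text
time_s: 16.28
tcp_pos: [0.5007, 0.092, 0.0487]
ee_rot: [[0.003, -0.193, 0.981], [0.001, 0.981, 0.193], [-1.0, 0.0, 0.003]]
wrist_force: [-0.3, 0.8, 4.9]
gripper_width: 0.007
```

Emit:
play_rows(
  commands=[
    {"fingers":1,"tx":0.0015,"ty":0,"tz":0,"ax":0,"ay":0,"az":0},
    {"fingers":1,"tx":0.003,"ty":0,"tz":0,"ax":0,"ay":0,"az":0},
    {"fingers":1,"tx":0.003,"ty":0,"tz":0,"ax":0,"ay":0,"az":0},
    {"fingers":1,"tx":0.003,"ty":0,"tz":0,"ax":0,"ay":0,"az":0},
  ],
)

```text
time_s: 16.62
tcp_pos: [0.5007, 0.092, 0.0473]
ee_rot: [[0.003, -0.193, 0.981], [0.001, 0.981, 0.193], [-1.0, 0.0, 0.003]]
wrist_force: [-1.9, 1.1, 12.1]
gripper_width: 0.002
```

Emit:
play_rows(
  commands=[
    {"fingers":1,"tx":0.001,"ty":0,"tz":0,"ax":0,"ay":0,"az":0},
    {"fingers":1,"tx":0.001,"ty":0,"tz":0,"ax":0,"ay":0,"az":0},
    {"fingers":1,"tx":0.001,"ty":0,"tz":0,"ax":0,"ay":0,"az":0},
    {"fingers":1,"tx":0.001,"ty":0,"tz":0,"ax":0,"ay":0,"az":0},
  ],
)

```text
time_s: 16.95
tcp_pos: [0.5008, 0.092, 0.0473]
ee_rot: [[0.003, -0.194, 0.981], [0.001, 0.981, 0.194], [-1.0, 0.0, 0.003]]
wrist_force: [-4.1, 0.3, 17.6]
gripper_width: 0.007
```

On the stop: z stayed at 0.0473 while the force rose from 12 to 17.6 N. One last look before handing in.

```bash
python3 - <<'E'
from h import *
p=wrist();q=viewer.capture("scene");print(r.sense()["wrist_force"])
a=cv2.resize(p["image"][90:250,130:380],None,fx=2,fy=2);b=cv2.resize(q["image"][150:230,150:400],None,fx=2,fy=2,interpolation=cv2.INTER_CUBIC)
cv2.imwrite("pics/w9.png",np.vstack([a,b])[:,:,::-1])
E
```

```text
[-3.88242465  0.81411469 17.12046924]
```

View pics/w9.png

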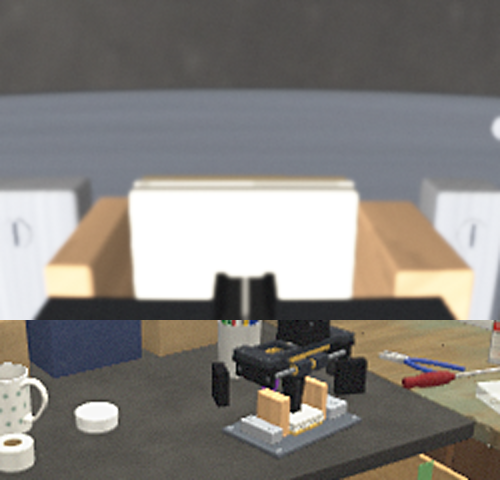

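The tile is pressed level between the two upright spacers (wrist view: tile at (245,240), spacers at (90,250) and (410,250)), and the bystanders in view have not moved.

```bash
python3 -c "
from station import job
print(job.finish_job())"
```

```text
the job is handed in; nothing more can be done
None
```

The job is handed in at about 17 s of the 64 s allowed. The thick spacer stands in the wide gap and the thin one in the narrow gap. Both were lowered until they touched the base plate (3–5 N), then released upright. By the grasp measurements they sit within about 3 mm of centre along the tile.

The arm finished with the closed fingers holding the tile down:
- **Bed on its stop:** the fingers' height stayed at 0.0473 m while the push rose from 12 to 17.6 N, so the bed is on its stop. The expected height there was 0.047 m.
- **Last pictures:** the final wrist and scene views show both spacers still upright beside the tile. The tin and tape roll look undisturbed.

Two measurements disagreed, and one thing went unchecked:
- **Wrist camera offset:** its calibration was about 1.9 mm off sideways. I centred each spacer against the gap edges in close-up pictures instead.
- **Poor model fits:** the fits to the loose spacers were rough (15–18% mismatch). Some masks failed outright, so I checked each grasp by gripper width and picture edges where I could.
- **Loupe:** it is not clearly visible in the last view, so I did not check it, though the arm's path did not come near it.

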